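Seat the filter cell on the enlarger lens

ROBOT

A 6-joint arm with a two-finger parallel gripper is mounted at the origin on the work surface. World frame = base frame: x ahead of the robot, y to its left, z up, the work surface at z = 0. Lengths are in m, angles in rad, forces in N, time in s.
With the tool pointing down it reaches from about 0.25 to 0.725 m from the base axis. Payload 9.7 kg.
Tool frame: the origin (TCP) lies on the centre line of the jaws, within the pads' length; the fingertips stand 19 mm ahead of it and the grasp point (between the pads) is the TCP; x points along the fingers, y is the direction in which the jaws open and shut, and the axes are right-handed (so a half turn about x gives the same grasp; the last joint's range is limited). The gripper opens to 85 mm and grips with 20 to 120 N. Pads are 22 mm wide; open, the fingers measure 114 mm over their backs; the gripper's body (76 mm by 85 mm) begins 54 mm behind the grasp point. The pads swing forward as they close: fully open they stand 13 mm farther back than shut.
Start: joints at [1.136, 0.087, 0.176, 1.66, 0, 1.571], TCP at [0.232, 0.499, 0.25] pointing down, gripper open.
Joint ranges: [-3.13, 3.13], [-0.85, 1.81], [-1.15, 1.24], [-2.2, 2.28], [-1.44, 1.52], [-3.14, 3.14]. Speed limits (rad/s): [2.22, 2.22, 2.57, 3.14, 3.14, 3.14].

INTERFACE

Orientations are given as a 3x3 rotation matrix whose columns are the frame's x, y, z axes.
In Python, from workcell import robot gives the robot as it stands. The module is installed in compiled form; this text tells all that it offers.
- The arm moves only by the tool jog_arm, never from a script. Its argument "rows" is a list of rows, each an object with "grip": the closure, from -1 (fully open) to 1 (shut); "translation": the shift along the tool's x, y, z normalised to -1 to 1, where 1 is 6 cm, a list of three; "twist": the turn, a rotation vector about the tool's x, y, z normalised to -1 to 1, where 1 is 8 degrees, a list of three. A call has 1 to 5 rows; each row shifts and turns the pose as measured when the row begins, along the tool's axes as they then stand; what a row does not reach is not made up. A row lasts 1/8 s, in which the tool goes at most 62.5 mm and 10.7 degrees, less where a joint would pass 70% of its speed; a pose out of reach is approached as far as the arm can. A call with a number of a shift or a turn outside -1 to 1 is refused whole. A call with a gripper value outside its range is refused whole. The fingers move at their own pace and stop on an object; "force" is the grip in N (left out, the last holds). Time passes only in rows, so rows that do not move let the fingers close. It gives the time, the measured TCP pose, the force and the opening at its end, in the units of the state.
- robot.observe(): the state, without advancing time (a new reading comes with each control period).
- robot.read_camera(name): name is "scene" or "top"; returns the picture (480x640x3 uint8, red, green, blue); there is no depth.
- robot.get_calibration(name): a dict with "fovy" (degrees; the focal length in pixels is half the picture's height over the tangent of half this angle, whatever the lens; pixels are square), "cx", "cy" (the principal point, pixels), "R" (3x3) and "t" (3): a world point X has camera coordinates R X + t. Camera axes: x right, y down, z forward; pixel columns grow to the right and rows downward; lengths in m; the calibration is good to about 2 mm. A picture is of the moment at which its call begins. get_calibration takes no time and is no camera call.
- robot.finish_job(): hands the job in, once; it reports no verdict.
The state is a dict: "time": time; "q": joint angles; "joint_velocities": joint speeds; "tau": joint torques, N m; "tcp_pos": TCP position; "eef_rot": TCP orientation; "force": force on the tool from outside, world axes, zero at the start; "torque": the same for the moment, N m; "gripper_width": opening from 0.0 (shut) to 1.0 (fully open).
Only numpy, scipy, OpenCV 4.12 (cv2) and the standard library are available. Lean on these libraries where they do the work, as an engineer would, in place of code of your own. Each camera call takes 0.05 s, during which the arm holds its last target. There are 200 camera calls.

TASK

Take the knurled filter cell, set it window up over the upright lens barrel, and turn it until the hidden keyways in its bore drop over the barrel's four pins; then push it fully home on the flange against the spring seat. Finish while still holding it pushed home with the gripper, because the spring lifts it as soon as it is let go; leave the other things on the bench where they are.

Things in the scene. Friction and masses are not known exactly. Their poses are not given: they have to be found in the camera images.
- cell: Filter cell: plain aluminium collar, knurled side, 58 mm across (16 flats under the knurling), 40 mm tall, about 150 g, standing mouth down on the bench. Origin: centre of its underside, z up. Grip it anywhere on its side. The lowest 20 mm of the bore is 42.4 mm across, with four straight keyways 8.4 mm wide over all 20 mm, 90 degrees apart: 0.1 rad of play to each side of a pin.
- window (a point): Centre of the cell's glass window, which closes its top 2 mm below the rim: 38 mm above the underside, glass 4 mm thick, bore below it 51 mm across. The keyways cannot be seen from above and their direction in the cell is not told; a fit comes within any quarter turn.
- mount: Lens mount, fixed to the bench: blue square clamp base 110 mm wide, 14 mm thick, with a grey pedestal narrowing to a round flange 72 mm across, its top 50 mm above the bench; the lens barrel stands on the flange. Origin: centre of the underside, z up.
- barrel_top (a point): Centre of the barrel's top, 28 mm above the flange. Barrel: dark steel, 40 mm across, tapered to 33 mm over the top 4 mm. Four steel pins 4 mm thick stick out 4.5 mm, 90 degrees apart, tops 16 mm above the flange; their direction changes every time, is unrelated to the base's yaw and is not reported. A cell missing the pins rests on them, 16 mm above the flange.
- home (a point): Centre of the flange's top face, on the barrel's axis, 50 mm above the bench, z up. The cell is home when its underside rests on this face.
- seat (a joint): The spring seat: a steel ring round the barrel, 51 to 62 mm in diameter, its top 5 mm above the flange when free. Joint value: metres pressed down; 0 free, 0.005 when the cell rests on the flange (rigid stop for the cell). It pushes up with 3 N at first touch and 8 N when the cell is home.
- spacer: Bystander: a smooth flat aluminium spacer ring, 66 mm across, 16 mm tall. Origin: centre of its underside. May stand in any of three places that the cell, it and the loupe share.
- loupe: Bystander: a black waisted loupe, 48 mm across, 45 mm tall. Origin: centre of its underside.
- canister: Bystander: a black film canister, 32 mm across, 50 mm tall. Origin: centre of its underside.
- dropper: Bystander: an amber bottle, 52 mm across, 100 mm tall. Origin: centre of its underside.
- focuser: Bystander: a grey grain focuser, base 90 x 50 mm, 55 mm tall. Origin: centre of its underside.
- brush: Bystander: a dusting brush lying flat, 170 mm long. Origin: under its middle.
Mind the look-alikes: they are no part of the job. What is shaped like the mount but green is not meant.

How it is judged:
On the way:
1. the filter cell is lifted off the bench by the fingers (height (world z) of cell above 0.03 m and contact force between the fingers and cell above 1 N), for 0.1 s.
At the end, for the whole second after the job is handed in: The filter cell stands window up over the lens barrel, within 3 mm of its axis and upright within 0.06 rad, its underside within 1.8 mm of the flange with the spring seat pressed down more than 3.3 mm, still (under 0.02 m/s), and the robot's fingers are still holding it there with more than 1.5 N (horizontal distance between cell and home below 0.003 m and z of cell in the frame of home between -0.003 and 0.0018 m and angle between the z axis of cell and the z axis of home, either way round below 0.06 rad and angle between cell's own z axis and vertical below 0.06 rad and value of joint seat above 0.0033 m and contact force between the fingers and cell above 1.5 N and linear speed of cell below 0.02 m/s); the arm keeps its last pose, push and grip.
It fails at once if one of the other things on the bench is pushed more than 40 mm (distance of any of spacer, loupe, canister, dropper, focuser, brush from where it was at the start of the episode above 0.04 m).
It fails at once if one of the other things on the bench is knocked over (angle between any of spacer, loupe, canister, dropper, focuser's own z axis and vertical above 0.6 rad).
It also fails if it takes over 45 s, if anything falls off the work surface, if the arm or the gripper's body presses on something with over 40 N, if the wrist force passes 120 N, or if a joint passes its speed limit or range.

## Working session

There is one attempt and no reset: what is moved stays moved. The work goes in short steps, Python scripts to look and compute and a tool call to move; the robot and the scene stay as the last step left them, time stands still between calls to the robot, and variables do not carry over. Pictures are saved under pics/ and viewed, about 8 in all and at most 12, crops included, and the job is handed in when it is done.

Besides the shell and the picture viewer there is one more tool, called after ">>>" in YAML: its name, and indented under it one key for each argument. jog_arm: Moves the arm, as the interface text tells. Its arguments: {"type":"object","properties":{"rows":{"type":"array","items":{"type":"object","properties":{"grip":{"type":"number"},"translation":{"type":"array","items":{"type":"number"}},"twist":{"type":"array","items":{"type":"number"}}}}},"force":{"type":"number"}},"required":["rows"]}

```bash
mkdir -p pics; python3 - <<'E'
from workcell import robot
import cv2,numpy as np
for n in("top","scene"):
    im=robot.read_camera(n);cv2.imwrite(f"pics/{n}0.png",im[:,:,::-1]);c=robot.get_calibration(n);print(n,c)
s=robot.observe();print(s)
E
```

```text
top {'fovy': 45.106787052065215, 'cx': 321.96920806964414, 'cy': 247.77974299402774, 'R': array([[-0.00688657, -0.9999714 ,  0.00312552],
       [-0.9977953 ,  0.00666519, -0.0660312 ],
       [ 0.06600848, -0.00357336, -0.99781266]]), 't': array([-0.01516068,  0.53746027,  1.69175167])}
scene {'fovy': 48.34204912158003, 'cx': 315.6874136182915, 'cy': 247.81760799765834, 'R': array([[-0.65639325,  0.75430518,  0.01309969],
       [ 0.59138086,  0.52524331, -0.61187265],
       [-0.46841924, -0.39388217, -0.79084781]]), 't': array([ 0.3928378 , -0.26264014,  1.51399611])}
{'time': 0.1, 'q': array([ 1.13603505e+00,  8.74006238e-02,  1.75196764e-01,  1.65983856e+00,
       -4.22844659e-06,  1.57081816e+00]), 'joint_velocities': array([-0.00108468,  0.00098743,  0.00301518,  0.00076371, -0.0012706 ,
        0.00010095]), 'tau': array([-2.23903021e-04, -5.21557617e+01,  4.65655267e+01,  1.59612374e-02,
        6.00648627e-05, -8.72761234e-06]), 'tcp_pos': array([0.2315715 , 0.49864782, 0.2496479 ]), 'eef_rot': array([[-5.21010656e-04,  4.21213371e-01,  9.06961424e-01],
       [-1.13194850e-03,  9.06960718e-01, -4.21213693e-01],
       [-9.99999224e-01, -1.24609044e-03,  4.25564343e-06]]), 'force': array([0.52664564, 1.04435713, 0.29612006]), 'torque': array([0.0015279 , 0.04734849, 0.02698024]), 'gripper_width': 0.999424869030962}
```

View pics/top0.png

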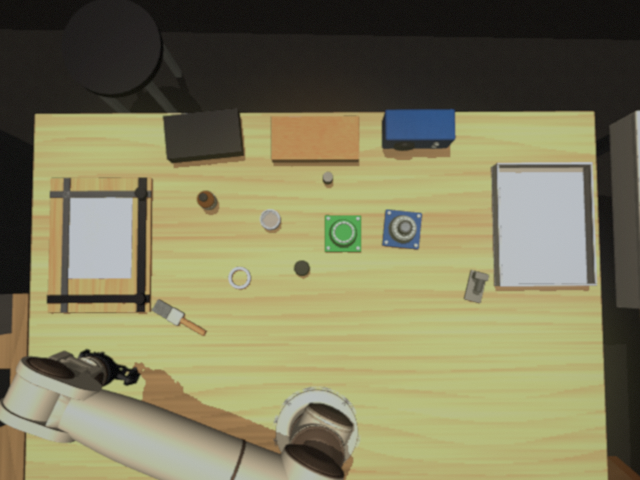

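View pics/scene0.png

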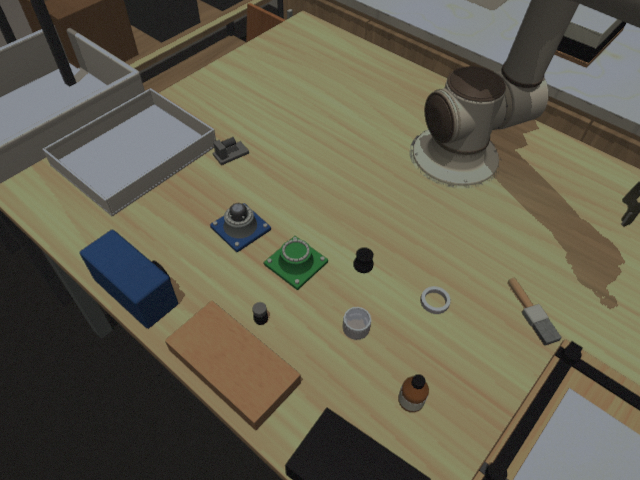

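The bench has two cell candidates: (270,220), a taller closed cup, and (239,278), a low open ring. The first fits the cell and the second the spacer. The blue mount is at (403,229); the green one at (343,233) is a decoy. I'll confirm in one crop and measure.

```bash
cat > h.py <<'E'
from workcell import robot
import cv2,numpy as np
def ray(n,uv):
    c=robot.get_calibration(n);f=240/np.tan(np.radians(c["fovy"])/2)
    d=c["R"].T@np.array([(uv[0]-c["cx"])/f,(uv[1]-c["cy"])/f,1]);return -c["R"].T@c["t"],d
def onz(n,uv,z):
    o,d=ray(n,uv);return o+d*(z-o[2])/d[2]
def proj(n,X):
    c=robot.get_calibration(n);f=240/np.tan(np.radians(c["fovy"])/2);p=c["R"]@np.array(X)+c["t"];return np.array([f*p[0]/p[2]+c["cx"],f*p[1]/p[2]+c["cy"]])
E
python3 - <<'E'
from h import *
t=cv2.imread("pics/top0.png");s=cv2.imread("pics/scene0.png")
cr=lambda im,u,v,r=24:cv2.resize(im[v-r:v+r,u-r:u+r],(260,260),interpolation=cv2.INTER_CUBIC)
cv2.imwrite("pics/c1.png",np.vstack([np.hstack([cr(t,270,220),cr(t,239,278),cr(t,403,229)]),np.hstack([cr(s,357,323),cr(s,435,299),cr(s,240,222,34)])]))
hsv=cv2.cvtColor(t,cv2.COLOR_BGR2HSV)
def blobs(im,m,u,v,r):
    w=np.zeros_like(m);w[v-r:v+r,u-r:u+r]=m[v-r:v+r,u-r:u+r]
    c=max(cv2.findContours(w,cv2.RETR_EXTERNAL,cv2.CHAIN_APPROX_NONE)[0],key=cv2.contourArea);return c
wood=lambda h:(((h[...,1]<75)&(h[...,2]>40))*255).astype('uint8')
c=blobs(t,wood(hsv),270,220,22);(u,v),r=cv2.minEnclosingCircle(c);print("cell top",u,v,r,cv2.fitEllipse(c),onz("top",(u,v),.03))
b=cv2.inRange(hsv,(105,90,30),(130,255,255));c=blobs(t,b,403,229,30);q=cv2.minAreaRect(c);print("base",q,onz("top",q[0],.014))
hs=cv2.cvtColor(s,cv2.COLOR_BGR2HSV);c=blobs(s,wood(hs),357,323,22);print("cell scene",cv2.boundingRect(c),cv2.fitEllipse(c))
for a in ((403,229),(405,227)):print(onz("top",a,.078))
for n,uv,z in(("top",(239,278),.01),("top",(302,268),.04),("top",(343,233),.04),("top",(207,200),.08)):print(onz(n,uv,z))
E
```

```text
cell top 269.6265869140625 218.8924102783203 11.01327896118164 ((269.6315002441406, 218.7965545654297), (20.903589248657227, 21.161914825439453), 116.24435424804688) [0.62285303 0.1348483  0.03      ]
base ((401.7030029296875, 228.97030639648438), (34.82630157470703, 34.62729263305664), 5.710593223571777) [ 0.5920447  -0.25621112  0.014     ]
cell scene (335, 301, 44, 44) ((356.8113708496094, 323.1323547363281), (28.888628005981445, 48.19296646118164), 138.8334503173828)
[ 0.5856628  -0.25080616  0.078     ]
[ 0.5913734  -0.25662529  0.078     ]
[0.44984969 0.22738351 0.01      ]
[0.4772417  0.03984275 0.04      ]
[ 0.5787893  -0.08053931  0.04      ]
[0.67257851 0.3097673  0.08      ]
```

View pics/c1.png

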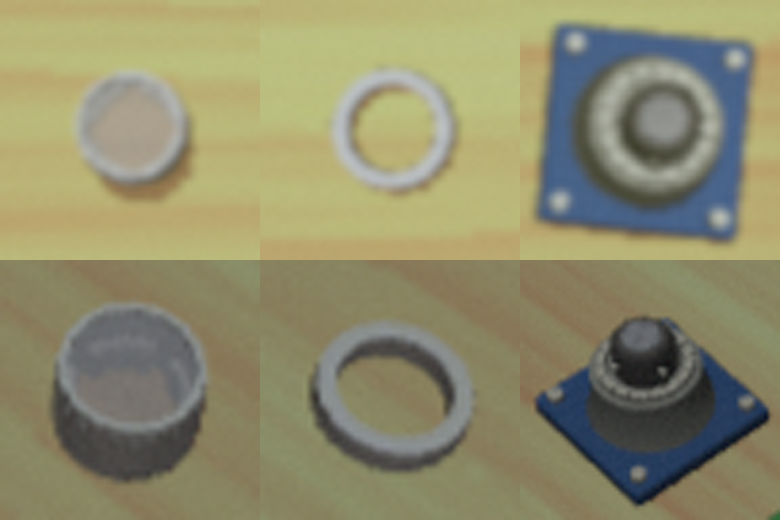

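The crop confirms it: the cup with glass (left) is the cell, the thin open ring is the spacer, and the blue base carries the dark barrel. I'll approach the cell and cross-check the mount with the scene view.

>>> jog_arm:
  rows:
    - {"grip":-1,"translation":[0,-0.3,0.9],"twist":[0,0,0]}
    - {"grip":-1,"translation":[0,-0.3,0.9],"twist":[0,0,0]}
    - {"grip":-1,"translation":[0,-0.3,0.9],"twist":[0,0,0]}
    - {"grip":-1,"translation":[0,-0.3,0.9],"twist":[0,0,0]}
    - {"grip":-1,"translation":[0,-0.3,0.9],"twist":[0,0,0]}
  force: 40

```text
time: 0.72
tcp_pos: [0.4417, 0.3004, 0.2472]
eef_rot: [[-0.003, 0.414, 0.91], [-0.003, 0.91, -0.414], [-1.0, -0.004, -0.001]]
force: [0.6, 0.6, -0.4]
gripper_width: 1.0
```

```bash
cat >> h.py <<'E'
def go(X):
    s=robot.observe();d=s["eef_rot"].T@(np.array(X)-s["tcp_pos"]);print("t",s["time"],"tcp",s["tcp_pos"].round(4),"units",(d/.06).round(3),"yaw_y",np.arctan2(s["eef_rot"][1,1],s["eef_rot"][0,1]).round(3),"q",s["q"].round(3),"F",s["force"].round(1),"x",s["eef_rot"][:,0].round(4),"w",s["gripper_width"])
E
python3 - <<'E'
from h import *
print(onz("top",(270.05,219.2),.04),onz("top",(404.8,226.8),.078),onz("scene",(237,208),.078))
t=cv2.imread("pics/scene0.png");
# scene cell rim: crop rim spans x 55-206,y 303-430 -> centre
print("scene cell rim",onz("scene",(333+130.5*.1846,299+(366-260)*.1846),.04))
go((.6215,.1335,.12))
E
```

```text
[0.620768   0.13273833 0.04      ] [ 0.59195213 -0.25606206  0.078     ] [ 0.59169039 -0.25619452  0.078     ]
scene cell rim [0.62023466 0.13510911 0.04      ]
t 0.725 tcp [0.4417 0.3004 0.2472] units [ 2.121 -1.283  3.883] yaw_y 1.144 q [ 5.980e-01  5.200e-02  1.330e-01  1.656e+00 -1.000e-03  1.025e+00] F [ 0.6  0.6 -0.4] x [-0.0028 -0.0033 -1.    ] w 1.0003470405171053
```

>>> jog_arm:
  rows:
    - {"grip":-1,"translation":[0,-0.3,0.95],"twist":[0,0,0]}
    - {"grip":-1,"translation":[0.2,-0.3,0.95],"twist":[0,0,0]}
    - {"grip":-1,"translation":[0.6,-0.3,0.95],"twist":[0,0,0]}
    - {"grip":-1,"translation":[0.6,-0.3,0.95],"twist":[0,0,0]}
    - {"grip":-1,"translation":[0.6,-0.1,0.2],"twist":[0,0,0]}

```text
time: 1.35
tcp_pos: [0.6234, 0.1319, 0.1342]
eef_rot: [[0.001, 0.417, 0.909], [-0.002, 0.909, -0.417], [-1.0, -0.002, 0.001]]
force: [-0.0, -0.5, 0.1]
gripper_width: 1.002
```

```bash
python3 -c "
from h import *
go((.6207,.1335,.027))"
```

```text
t 1.35 tcp [0.6234 0.1319 0.1342] units [ 1.787  0.009 -0.055] yaw_y 1.14 q [ 0.209  0.283  0.178  1.465 -0.002  0.64 ] F [-0.  -0.5  0.1] x [ 6.0e-04 -2.1e-03 -1.0e+00] w 1.0020723010824444
```

>>> jog_arm:
  rows:
    - {"grip":-1,"translation":[0.5,0,-0.05],"twist":[0,0,0]}
    - {"grip":-1,"translation":[0.6,0,0],"twist":[0,0,0]}
    - {"grip":-1,"translation":[0.5,0,0],"twist":[0,0,0]}
    - {"grip":-1,"translation":[0.15,0,0],"twist":[0,0,0]}
    - {"grip":-1,"translation":[0,0,0],"twist":[0,0,0]}

```text
time: 1.98
tcp_pos: [0.6187, 0.13, 0.0205]
eef_rot: [[-0.008, 0.42, 0.907], [-0.004, 0.907, -0.42], [-1.0, -0.007, -0.006]]
force: [0.9, -0.8, -0.0]
gripper_width: 0.999
```

```bash
python3 -c "
from h import *
go((.6207,.1335,.027))"
```

```text
t 1.975 tcp [0.6187 0.13   0.0205] units [-0.108  0.066  0.006] yaw_y 1.137 q [ 2.080e-01  3.190e-01  1.000e-03  1.261e+00 -2.000e-03  6.420e-01] F [ 0.9 -0.8 -0. ] x [-0.0081 -0.0041 -1.    ] w 0.9986728873759656
```

>>> jog_arm:
  rows:
    - {"grip":-1,"translation":[-0.1,0.06,0],"twist":[0,-0.04,0.05]}
    - {"grip":1,"translation":[0,0,0],"twist":[0,0,0]}
    - {"grip":1,"translation":[0,0,0],"twist":[0,0,0]}
    - {"grip":1,"translation":[0,0,0],"twist":[0,0,0]}
    - {"grip":1,"translation":[0,0,0],"twist":[0,0,0]}

```text
time: 2.6
tcp_pos: [0.6223, 0.1343, 0.0314]
eef_rot: [[0.006, 0.42, 0.908], [0.002, 0.908, -0.42], [-1.0, 0.004, 0.005]]
force: [0.0, 0.5, -1.4]
gripper_width: 0.67
```

```bash
python3 -c "
from h import *
go((.6207,.1335,.16))"
```

```text
t 2.6 tcp [0.6223 0.1343 0.0314] units [-2.144 -0.014 -0.008] yaw_y 1.138 q [0.212 0.309 0.009 1.265 0.    0.646] F [ 0.   0.5 -1.4] x [ 0.0063  0.0015 -1.    ] w 0.6704417022788306
```

>>> jog_arm:
  rows:
    - {"grip":1,"translation":[-0.4,0,0],"twist":[0,0,0]}
    - {"grip":1,"translation":[-0.8,0,0],"twist":[0,0,0]}
    - {"grip":1,"translation":[-0.8,-0.2,0],"twist":[0,0,0]}
    - {"grip":1,"translation":[-0.2,-0.6,0.2],"twist":[0,0,0]}
    - {"grip":1,"translation":[0,-0.8,0.3],"twist":[0,0,0]}
  force: 60

```text
time: 3.22
tcp_pos: [0.6073, 0.0347, 0.1648]
eef_rot: [[0.002, 0.415, 0.91], [0.0, 0.91, -0.415], [-1.0, 0.001, 0.002]]
force: [0.6, -1.2, -1.2]
gripper_width: 0.664
```

```bash
python3 -c "
from h import *
go((.592,-.2562,.15))"
```

```text
t 3.225 tcp [0.6073 0.0347 0.1648] units [ 0.244 -4.516  1.781] yaw_y 1.142 q [0.057 0.209 0.148 1.507 0.    0.485] F [ 0.6 -1.2 -1.2] x [ 2.2e-03  5.0e-04 -1.0e+00] w 0.6636175872826594
```

>>> jog_arm:
  rows:
    - {"grip":1,"translation":[0,-0.9,0.35],"twist":[0,0,0]}
    - {"grip":1,"translation":[0,-0.9,0.35],"twist":[0,0,0]}
    - {"grip":1,"translation":[0,-0.9,0.35],"twist":[0,0,0]}
    - {"grip":1,"translation":[0,-0.9,0.35],"twist":[0,0,0]}
    - {"grip":1,"translation":[0,-0.6,0.25],"twist":[0,0,0]}

```text
time: 3.85
tcp_pos: [0.5911, -0.2445, 0.1642]
eef_rot: [[0.002, 0.415, 0.91], [0.001, 0.91, -0.415], [-1.0, 0.001, 0.002]]
force: [0.9, 0.4, -1.2]
gripper_width: 0.663
```

>>> jog_arm:
  rows:
    - {"grip":1,"translation":[0,0,0],"twist":[0,0,0]}
    - {"grip":1,"translation":[0,0,0],"twist":[0,0,0]}

```text
time: 4.1
tcp_pos: [0.5902, -0.2469, 0.163]
eef_rot: [[0.001, 0.418, 0.908], [0.001, 0.908, -0.418], [-1.0, 0.001, 0.0]]
force: [-0.1, 0.5, -1.8]
gripper_width: 0.663
```

```bash
python3 - <<'E'
from h import *
go((.592,-.2562,.12))
t=robot.read_camera("top")[:,:,::-1];s=robot.read_camera("scene")[:,:,::-1]
r=30;cr=lambda im,u,v:cv2.resize(im[v-r:v+r,u-r:u+r],(390,390),interpolation=cv2.INTER_CUBIC)
p=proj("top",(.592,-.2562,.12)).astype(int);q=proj("scene",(.592,-.2562,.11)).astype(int);print(p,q)
cv2.imwrite("pics/c2.png",np.hstack([cr(t,*p),cr(s,*q)]))
go((.592,-.2562,.12))
E
```

```text
t 4.1 tcp [ 0.5902 -0.2469  0.163 ] units [ 0.717 -0.129  0.091] yaw_y 1.139 q [-3.970e-01  2.890e-01  2.400e-01  1.522e+00  1.000e-03  3.500e-02] F [-0.1  0.5 -1.8] x [ 8.0e-04  1.1e-03 -1.0e+00] w 0.6633279269313566
[407 225] [235 198]
t 4.2 tcp [ 0.5904 -0.2463  0.1632] units [ 0.72  -0.139  0.093] yaw_y 1.14 q [-3.960e-01  2.890e-01  2.400e-01  1.522e+00  1.000e-03  3.500e-02] F [ 0.2  0.5 -0.5] x [ 9.e-04  9.e-04 -1.e+00] w 0.6665590062725749
```

View pics/c2.png

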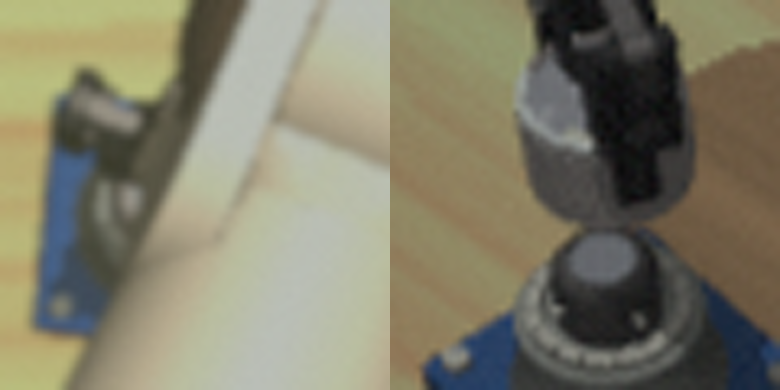

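The cell is held window up just above the barrel. I'll centre it and go down.

>>> jog_arm:
  rows:
    - {"grip":1,"translation":[0.3,-0.14,0.09],"twist":[0,0,0]}
    - {"grip":1,"translation":[0.3,0,0],"twist":[0,0,0]}
    - {"grip":1,"translation":[0.15,0,0],"twist":[0,0,0]}
    - {"grip":1,"translation":[0,0,0],"twist":[0,0,0]}

```text
time: 4.7
tcp_pos: [0.5919, -0.2541, 0.1136]
eef_rot: [[-0.001, 0.414, 0.91], [0.002, 0.91, -0.414], [-1.0, 0.001, -0.002]]
force: [0.8, 0.3, -1.2]
gripper_width: 0.667
```

```bash
python3 -c "
from h import *
go((.592,-.2562,.105))"
```

```text
t 4.7 tcp [ 0.5919 -0.2541  0.1136] units [ 0.143 -0.031  0.016] yaw_y 1.144 q [-4.060e-01  3.050e-01  1.640e-01  1.432e+00  1.000e-03  2.100e-02] F [ 0.8  0.3 -1.2] x [-9.0e-04  1.9e-03 -1.0e+00] w 0.6673759748312842
```

>>> jog_arm:
  rows:
    - {"grip":1,"translation":[0.06,-0.03,0.015],"twist":[0,0,0]}
    - {"grip":1,"translation":[0.06,0,0],"twist":[0,0,0]}
    - {"grip":1,"translation":[0.06,0,0],"twist":[0,0,0]}
    - {"grip":1,"translation":[0.06,0,0],"twist":[0,0,0]}

```text
time: 5.2
tcp_pos: [0.5926, -0.2565, 0.0998]
eef_rot: [[0.001, 0.414, 0.91], [0.001, 0.91, -0.414], [-1.0, 0.001, 0.001]]
force: [0.1, 0.6, -2.5]
gripper_width: 0.664
```

```bash
python3 -c "
from h import *
go((.592,-.2562,.095))"
```

```text
t 5.2 tcp [ 0.5926 -0.2565  0.0998] units [ 0.08  -0.    -0.012] yaw_y 1.144 q [-4.090e-01  3.090e-01  1.430e-01  1.404e+00  1.000e-03  1.800e-02] F [ 0.1  0.6 -2.5] x [ 1.2e-03  7.0e-04 -1.0e+00] w 0.6636278043283094
```

No side force, so it is going over the barrel. I'll continue down to the pins.

>>> jog_arm:
  rows:
    - {"grip":1,"translation":[0.06,0,0],"twist":[0,0,0]}
    - {"grip":1,"translation":[0.05,0,0],"twist":[0,0,0]}
    - {"grip":1,"translation":[0.05,0,0],"twist":[0,0,0]}

```text
time: 5.58
tcp_pos: [0.5928, -0.2566, 0.0956]
eef_rot: [[0.005, 0.415, 0.91], [-0.001, 0.91, -0.415], [-1.0, 0.001, 0.005]]
force: [-9.4, 3.4, 20.6]
gripper_width: 0.664
```

```bash
python3 -c "
from h import *
go((.592,-.2562,.095))"
```

```text
t 5.575 tcp [ 0.5928 -0.2566  0.0956] units [ 0.01   0.001 -0.016] yaw_y 1.143 q [-4.090e-01  3.060e-01  1.310e-01  1.391e+00  1.000e-03  1.900e-02] F [-9.4  3.4 20.6] x [ 0.0053 -0.0011 -1.    ] w 0.663787069969987
```

It is resting on the pins, with the TCP at 0.0956. I'll begin the search turn with a light push.

>>> jog_arm:
  rows:
    - {"grip":1,"translation":[0.0,0,-0.02],"twist":[0.3,0.04,0]}
    - {"grip":1,"translation":[0.02,0,0],"twist":[0.6,0,0]}
    - {"grip":1,"translation":[0.02,0,0],"twist":[0.6,0,0]}

```text
time: 5.95
tcp_pos: [0.5926, -0.2571, 0.095]
eef_rot: [[0.004, 0.6, 0.8], [-0.001, 0.8, -0.6], [-1.0, 0.001, 0.004]]
force: [0.4, -1.3, -0.9]
gripper_width: 0.662
```

```bash
python3 -c "
from h import *
go((.592,-.2562,.095))"
```

```text
t 5.95 tcp [ 0.5926 -0.2571  0.095 ] units [ 0.     0.005 -0.017] yaw_y 0.928 q [-0.409  0.308  0.132  1.391  0.     0.234] F [ 0.4 -1.3 -0.9] x [ 0.0038 -0.0014 -1.    ] w 0.6624120293083136
```

>>> jog_arm:
  rows:
    - {"grip":1,"translation":[0.04,0,-0.01],"twist":[0.5,0.03,0]}
    - {"grip":1,"translation":[0.04,0,0],"twist":[0.5,0,0]}
    - {"grip":1,"translation":[0.04,0,0],"twist":[0.5,0,0]}

```text
time: 6.32
tcp_pos: [0.5928, -0.2589, 0.0915]
eef_rot: [[0.004, 0.756, 0.655], [-0.005, 0.655, -0.756], [-1.0, -0.0, 0.006]]
force: [-8.1, 0.6, 17.3]
gripper_width: 0.665
```

```bash
python3 -c "
from h import *
go((.592,-.2562,.095))"
```

```text
t 6.325 tcp [ 0.5928 -0.2589  0.0915] units [-0.058  0.02  -0.042] yaw_y 0.714 q [-0.411  0.309  0.127  1.383 -0.003  0.446] F [-8.1  0.6 17.3] x [ 0.0041 -0.005  -1.    ] w 0.6648109070249058
```

>>> jog_arm:
  rows:
    - {"grip":1,"translation":[0.0,0,0],"twist":[0,0,0]}
    - {"grip":1,"translation":[0.03,0,0],"twist":[0,0.04,0]}

```text
time: 6.58
tcp_pos: [0.5931, -0.2593, 0.0916]
eef_rot: [[0.002, 0.753, 0.658], [-0.003, 0.658, -0.753], [-1.0, 0.0, 0.003]]
force: [-7.2, 0.9, 16.4]
gripper_width: 0.658
```

```bash
python3 - <<'E'
from h import *
go((.592,-.2562,.095))
s=robot.read_camera("scene")[:,:,::-1]
r=30;q=proj("scene",(.592,-.2562,.08)).astype(int);print(q, proj("scene",(.592,-.2562,.05)))
cv2.imwrite("pics/c3.png",cv2.resize(s[q[1]-r:q[1]+r,q[0]-r:q[0]+r],(600,600),interpolation=cv2.INTER_CUBIC))
print(robot.observe()["torque"])
E
```

```text
t 6.575 tcp [ 0.5931 -0.2593  0.0916] units [-0.057  0.02  -0.052] yaw_y 0.718 q [-4.120e-01  3.130e-01  1.320e-01  1.387e+00 -1.000e-03  4.420e-01] F [-7.2  0.9 16.4] x [ 0.0023 -0.0026 -1.    ] w 0.6582759383770398
[236 207] [238.09714749 215.80695757]
[-0.126937    0.91047102  1.52690596]
```

View pics/c3.png

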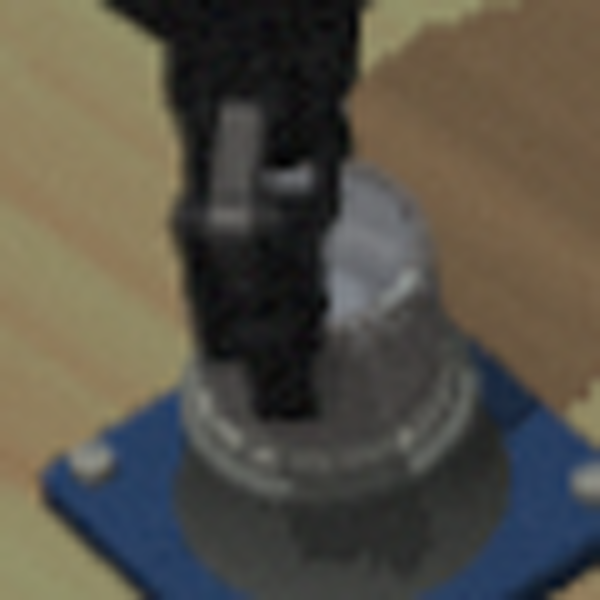

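The cell seems to have dropped about 4 mm and the z moment is 1.5 N m, so the pins look to be in the keyways but wedged against one wall. I'll turn back a little while pushing.

>>> jog_arm:
  rows:
    - {"grip":1,"translation":[0.02,0,0],"twist":[-0.4,0,0]}
    - {"grip":1,"translation":[0.04,0,0],"twist":[0,0,0]}

```text
time: 6.88
tcp_pos: [0.5933, -0.2593, 0.0886]
eef_rot: [[0.003, 0.715, 0.7], [-0.002, 0.7, -0.715], [-1.0, 0.0, 0.004]]
force: [-1.9, -1.0, 2.7]
gripper_width: 0.663
```

```bash
python3 -c "
from h import *
go((.592,-.2562,.095));print(robot.observe()['torque'])"
```

```text
t 6.875 tcp [ 0.5933 -0.2593  0.0886] units [-0.107  0.022 -0.052] yaw_y 0.775 q [-4.120e-01  3.140e-01  1.270e-01  1.381e+00 -1.000e-03  3.840e-01] F [-1.9 -1.   2.7] x [ 0.0027 -0.0023 -1.    ] w 0.6634835426266696
[-0.23655865  0.42843603  0.18127132]
```

The load is off and it is sliding down. I'll push on.

>>> jog_arm:
  rows:
    - {"grip":1,"translation":[0.06,0,0],"twist":[0,0,0]}
    - {"grip":1,"translation":[0.06,0,0],"twist":[0,0,0]}
    - {"grip":1,"translation":[0.06,0,0],"twist":[0,0,0]}

```text
time: 7.25
tcp_pos: [0.593, -0.2591, 0.0806]
eef_rot: [[0.004, 0.716, 0.698], [-0.002, 0.698, -0.716], [-1.0, 0.001, 0.005]]
force: [-14.0, 6.2, 33.1]
gripper_width: 0.665
```

```bash
python3 -c "
from h import *
go((.592,-.2562,.095));print(robot.observe()['torque'])"
```

```text
t 7.25 tcp [ 0.593  -0.2591  0.0806] units [-0.241  0.021 -0.045] yaw_y 0.772 q [-0.412  0.314  0.112  1.364 -0.     0.387] F [-14.    6.2  33.1] x [ 0.0041 -0.0022 -1.    ] w 0.6647259596046299
[0.85370047 2.78682812 0.18830757]
```

>>> jog_arm:
  rows:
    - {"grip":1,"translation":[0.02,0,-0.03],"twist":[0,0.05,0]}
    - {"grip":1,"translation":[0.04,0,0],"twist":[0,0.03,0]}
    - {"grip":1,"translation":[0.04,0,0],"twist":[0,0,0]}

```text
time: 7.62
tcp_pos: [0.593, -0.2591, 0.0807]
eef_rot: [[0.003, 0.718, 0.696], [0.001, 0.696, -0.718], [-1.0, 0.003, 0.001]]
force: [-8.9, 3.8, 19.4]
gripper_width: 0.664
```

```bash
python3 -c "
from h import *
go((.592,-.2562,.095));print(robot.observe()['torque'])"
```

```text
t 7.625 tcp [ 0.593  -0.2591  0.0807] units [-0.239  0.022 -0.046] yaw_y 0.769 q [-0.413  0.317  0.116  1.368  0.002  0.389] F [-8.9  3.8 19.4] x [ 0.0026  0.0013 -1.    ] w 0.663967803311688
[0.37165345 1.9539447  0.20995259]
```

It stops hard at TCP 0.0807. Comparing against the grip height (about 0.031 above the underside), this looks like home. I'll check with a small wiggle under push and a picture.

>>> jog_arm:
  rows:
    - {"grip":1,"translation":[0.04,0,0],"twist":[-0.3,0,0]}
    - {"grip":1,"translation":[0.04,0,0],"twist":[0.3,0,0]}
    - {"grip":1,"translation":[0.04,0,-0.02],"twist":[0,0,0]}
    - {"grip":1,"translation":[0.05,0,0],"twist":[0,0,0]}

```text
time: 8.12
tcp_pos: [0.5934, -0.2595, 0.0806]
eef_rot: [[0.011, 0.721, 0.693], [-0.005, 0.693, -0.721], [-1.0, 0.005, 0.011]]
force: [-13.2, 6.0, 26.0]
gripper_width: 0.66
```

```bash
python3 - <<'E'
from h import *
go((.592,-.2562,.095));print(robot.observe()["torque"])
s=robot.read_camera("scene")[:,:,::-1]
r=30;q=proj("scene",(.592,-.2562,.08)).astype(int)
k=lambda im:cv2.resize(im[q[1]-r:q[1]+r,q[0]-r:q[0]+r],(780,780),interpolation=cv2.INTER_CUBIC)[90:690]
im=k(s).copy()
# outlines of a 58 mm circle at 0.05 (home underside, red) and rim 0.09 (green), 0.094 (yellow)
for z,col in((.05,(0,0,255)),(.09,(0,255,0)),(.094,(0,255,255))):
    for a in np.linspace(0,6.283,90):
        p=(proj("scene",(.592+.029*np.cos(a),-.2562+.029*np.sin(a),z))-(q-r)+.5)*13-.5
        cv2.circle(im,(int(p[0]),int(p[1])-90),1,col,-1)
cv2.imwrite("pics/c4.png",im)
E
```

```text
t 8.125 tcp [ 0.5934 -0.2595  0.0806] units [-0.24   0.022 -0.053] yaw_y 0.766 q [-0.412  0.308  0.104  1.355  0.     0.392] F [-13.2   6.   26. ] x [ 0.0115 -0.0048 -0.9999] w 0.6600462047724595
[0.75239796 2.77071709 0.41293573]
```

View pics/c4.png

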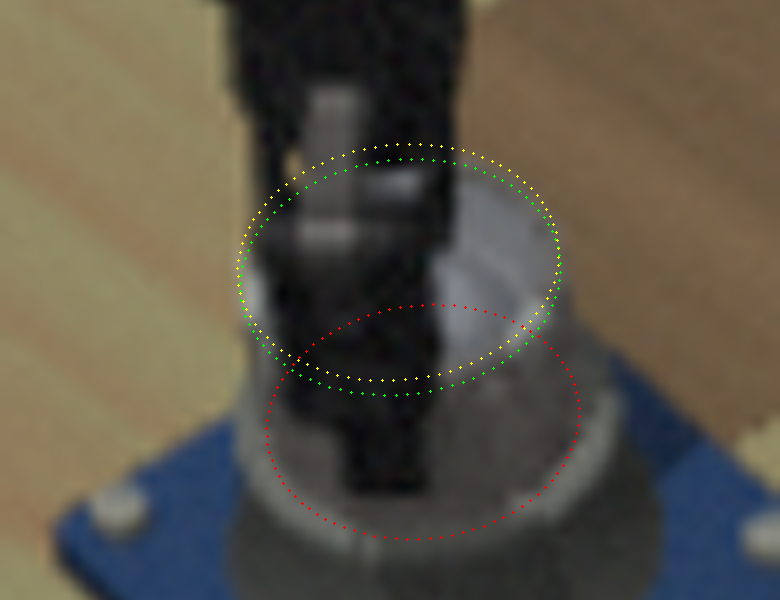

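The rim matches the outline for a home cell (z = 0.09), not the one 4 mm higher, and it won't go further. There is still a radial side load that scales with the push, so I'll relieve it and level the tool while pushing, to rule out a jam.

>>> jog_arm:
  rows:
    - {"grip":1,"translation":[0.0,-0.02,-0.04],"twist":[0.1,0.1,0]}
    - {"grip":1,"translation":[0.04,-0.02,-0.05],"twist":[-0.2,0,0]}
    - {"grip":1,"translation":[0.05,-0.02,-0.05],"twist":[0.1,0,0]}

```text
time: 8.55
tcp_pos: [0.5921, -0.2591, 0.0809]
eef_rot: [[0.02, 0.722, 0.692], [-0.003, 0.692, -0.722], [-1.0, 0.012, 0.016]]
force: [6.6, -5.0, 19.1]
gripper_width: 0.67
```

```bash
python3 -c "
from h import *
go((.592,-.2562,.095));print(robot.observe()['torque'])"
```

```text
t 8.55 tcp [ 0.5921 -0.2591  0.0809] units [-0.235  0.035 -0.033] yaw_y 0.765 q [-0.415  0.297  0.092  1.345  0.005  0.392] F [ 6.6 -5.  19.1] x [ 0.0201 -0.0033 -0.9998] w 0.6696767221893698
[-1.24476414 -0.88217627  0.57292063]
```

Side force now reverses and z is unchanged, so this is a solid stop and not a wedge. I'll set a balanced final push.

>>> jog_arm:
  rows:
    - {"grip":1,"translation":[0.03,0,0],"twist":[0,0.1,-0.05]}
    - {"grip":1,"translation":[0.05,-0.01,-0.015],"twist":[0,0.1,-0.05]}
    - {"grip":1,"translation":[0.05,-0.01,-0.02],"twist":[0,0.05,-0.03]}

```text
time: 8.93
tcp_pos: [0.5928, -0.2591, 0.0807]
eef_rot: [[-0.007, 0.723, 0.691], [0.006, 0.691, -0.723], [-1.0, -0.001, -0.009]]
force: [-3.5, -0.3, 19.5]
gripper_width: 0.664
```

```bash
python3 -c "
from h import *
go((.592,-.2562,.095));print(robot.observe()['torque'])"
```

```text
t 8.925 tcp [ 0.5928 -0.2591  0.0807] units [-0.237  0.024 -0.047] yaw_y 0.763 q [-0.413  0.327  0.128  1.381  0.003  0.395] F [-3.5 -0.3 19.5] x [-0.0069  0.006  -1.    ] w 0.6644373738572664
[-0.17482102  0.27365892  0.38235938]
```

```bash
python3 -c "
from h import *
robot.finish_job();go((.592,-.2562,.095))"
```

```text
the job is handed in; nothing more can be done
the job is handed in; nothing more can be done
```

I gripped the filter cell, set it window up over the barrel on the blue mount, and turned it about 0.4 rad until the pins entered the keyways. I eased it back about 0.06 rad when it wedged, then pushed it down to a hard stop. I handed it in at about 9 s, still gripped at 60 N and pressed down with about 19.5 N.

**Last checks:**
- **Height:** the TCP stayed at 0.0806–0.0809 m under 19–33 N, through small turns, tilts and reversed side loads. In the picture the cell rim lay on the outline drawn for a home cell.
- **Final state:** tool tilt was about 0.009 rad, side force about 3.5 N and turning moment 0.4 N m.

**Disagreements:**
- **Drop from the pins:** I measured about 15 mm between first contact and the stop, where 16 mm was expected. The height of the grip on the cell agrees with home to within about 1 mm. I did not measure the spring seat's travel separately.
- **Axis position:** the TCP ended about 3 mm from where the cameras put the barrel axis. About 1 mm of that is probably how the cell sits in the grip, and the calibration is good to about 2 mm. The bore should keep the cell within about 1.2 mm of the axis.

I had no contact with the other things on the bench that I know of, but I did not look at them again at the end.

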